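# Fill the empty pockets of the jeweller's jar rack

### The arm

A 6-joint arm with a two-finger parallel gripper is mounted at the origin on the work surface. World frame = base frame: x ahead of the robot, y to its left, z up, the work surface at z = 0. Lengths are in mm, angles in rad, forces in N, time in s.
With the tool pointing down it reaches from about 350 to 775 mm from the base axis. Payload 7.3 kg.
Tool frame: the origin (TCP) lies at the centre of the arm's flange, where the gripper is bolted on; the fingertips stand 178 mm ahead of it and the grasp point (between the pads) lies 159 mm ahead of it; z points along the fingers, y is the line along which they close (so a half turn about z gives the same grasp; the last joint's range is limited). The gripper opens to 92 mm and grips with 3 to 60 N. Pads are 19 mm wide; open, the fingers measure 130 mm over their backs; the gripper's body (75 mm by 190 mm) begins 47 mm behind the grasp point.
Start: joints at [1.086, 0.342, 1.524, -0, 1.275, -0.146], TCP at [174.465, 495.166, 404.741] pointing down, gripper open.
Joint ranges: [-2.53, 2.53], [-0.77, 2.02], [0.04, 2.7], [-1, 4.14], [0.28, 2.66], [-3.11, 3.11]. Speed limits (rad/s): [2.57, 2.57, 3.14, 3.14, 3.14, 3.14].

### API

Orientations are given as [roll, pitch, yaw] about the fixed x, y, z axes, in that order (R = Rz(yaw) Ry(pitch) Rx(roll)).
In Python, from plant import * gives the robot as it stands. The module is installed in compiled form; this text tells all that it offers.
- The arm moves only by the shell command python3 -m inch 'ROWS'. ROWS is JSON, a list of rows, each a list of 5 numbers: the shift along the tool's x, y, z in m, then the turn about the tool's z in rad, then the opening, from 0 (shut) to 1 (fully open). In form: [[tx, ty, tz, spin, claw], ...]. A call has 1 to 8 rows; each row is the pose to reach, as a shift and turn from the pose commanded when the call began, along the tool's axes at that moment; what a row does not reach only later rows make up. A row lasts 1/12 s, in which the tool goes at most 41.7 mm and 7.16 degrees, less where a joint would pass 70% of its speed; a pose out of reach is approached as far as the arm can. A call with a gripper value outside its range is refused whole. The fingers move at their own pace and stop on an object; the grip force is fixed at half the most. Time passes only in rows, so rows that repeat a pose let the fingers close. It gives the time, the measured TCP pose, the force, the opening and the grip force at its end, in the units of the state.
- get_obs(): the state, without advancing time (a new reading comes with each control period).
- capture(name): name is "scene" or "top"; returns a dict with "color" (384x512x3 uint8, red, green, blue), "intrinsics" (3x3 intrinsics, pixels), "distortion" ([k1, k2, p1, p2, k3] as OpenCV has them; the pictures are not rectified), "pose" (4x4, takes a point from camera to world coordinates). Camera axes: x right, y down, z forward; pixel columns grow to the right and rows downward; lengths in mm; the calibration is good to about 2 mm. A picture is of the moment at which its call begins. There is no depth.
- close_job(): hands the job in; it is judged then, once.
Trained networks look in a picture, given as the dict that the camera call returned (one of the last four; its "shot" number tells which), for a name from the list of things; names that differ only in an ending like _2 or _b are one class to them, and where a whole thing is asked for, a point or a joint stands for the part that bears it (a point fixed in the world has none). Each returns a list of dicts, best first, with "conf" (0 to 1); they miss things now and then, are a little off and sometimes report something else, mostly with a low value. They report only what shows in the picture. A call takes as long as a camera call. They do not tell look-alikes from the thing itself.
- look_for(picture, target): "rect" ([centre column, centre row, width, height] in pixels, round what is visible of it).
- trace(picture, target): "pixels" (384x512 bool, what is visible of it) and "rect" ([centre column, centre row, width, height] in pixels, round what is visible of it).
- tip_of(picture, target): "centre" ([column, row] in pixels: a listed point, or the origin of a listed thing).
The state is a dict: "time": time; "joint_positions": joint angles; "dq": joint speeds; "tau": joint torques, N m; "tool_pos": TCP position; "tcp_rot": TCP orientation; "contact_force": force on the tool from outside, world axes, zero at the start; "moment": the same for the moment, N m; "grip_width": finger opening in mm; "finger_force": force on a finger pad.
Only numpy, scipy, OpenCV 4.12 (cv2) and the standard library are available. Lean on these libraries where they do the work, as an engineer would, in place of code of your own. Each camera call takes 0.05 s, during which the arm holds its last target. There are 200 camera calls.

### The job

Two of the five pockets in the sloped jar rack are empty: fill each of them with one of the spare jars from the soldering board, set in gently, lid outwards and fully home on the pocket's floor. Leave the jars that are already in the rack, the torch, the loupe and the puck where they are, and leave the spare that is not needed standing upright on the board.

Things in the scene. Friction and masses are not known exactly. Their poses are not given: they have to be found in the camera images.
- rack: Wooden rack fixed to the bench: one row of five square felt-lined pockets tilted 25 deg, their mouths leaning towards the robot. 392 mm long (its y), 96 mm deep (its x), about 60 mm high. Origin: centre of its underside; z up, y along the row, x level, away from the robot. Pocket centres 76 mm apart with 26 mm of solid wood between pockets. Nothing is above it.
- pocket0 (a point): Floor centre of pocket 0 (0 at the rack's -y end, 4 at +y), 32 mm above the bench. z: out of the pocket along its axis, 25 deg from vertical towards the robot; y along the row; x up the slope. 50 x 50 mm inside, walls 18 mm high, flat floor. A jar in it slides down onto the lower wall (centre 5 mm to -x of here). May be empty or hold a jar.
- pocket1 (a point): Floor centre of pocket 1 (0 at the rack's -y end, 4 at +y), 32 mm above the bench. z: out of the pocket along its axis, 25 deg from vertical towards the robot; y along the row; x up the slope. 50 x 50 mm inside, walls 18 mm high, flat floor. A jar in it slides down onto the lower wall (centre 5 mm to -x of here). May be empty or hold a jar.
- pocket2 (a point): Floor centre of pocket 2 (0 at the rack's -y end, 4 at +y), 32 mm above the bench. z: out of the pocket along its axis, 25 deg from vertical towards the robot; y along the row; x up the slope. 50 x 50 mm inside, walls 18 mm high, flat floor. A jar in it slides down onto the lower wall (centre 5 mm to -x of here). May be empty or hold a jar.
- pocket3 (a point): Floor centre of pocket 3 (0 at the rack's -y end, 4 at +y), 32 mm above the bench. z: out of the pocket along its axis, 25 deg from vertical towards the robot; y along the row; x up the slope. 50 x 50 mm inside, walls 18 mm high, flat floor. A jar in it slides down onto the lower wall (centre 5 mm to -x of here). May be empty or hold a jar.
- pocket4 (a point): Floor centre of pocket 4 (0 at the rack's -y end, 4 at +y), 32 mm above the bench. z: out of the pocket along its axis, 25 deg from vertical towards the robot; y along the row; x up the slope. 50 x 50 mm inside, walls 18 mm high, flat floor. A jar in it slides down onto the lower wall (centre 5 mm to -x of here). May be empty or hold a jar.
- jar_a: Round clear jar with a black lid, part-filled with metal findings: 40 mm diameter (lid and glass alike, straight-sided), 60 mm tall, 60 to 130 g, rigid and closed. Origin: centre of its underside; z: its axis, from underside to lid. At the start it sits in one of the rack's pockets; which one varies.
- jar_b: Round clear jar with a black lid, part-filled with metal findings: 40 mm diameter (lid and glass alike, straight-sided), 60 mm tall, 60 to 130 g, rigid and closed. Origin: centre of its underside; z: its axis, from underside to lid. At the start it sits in one of the rack's pockets; which one varies.
- jar_c: Round clear jar with a black lid, part-filled with metal findings: 40 mm diameter (lid and glass alike, straight-sided), 60 mm tall, 60 to 130 g, rigid and closed. Origin: centre of its underside; z: its axis, from underside to lid. At the start it sits in one of the rack's pockets; which one varies.
- jar_d: Round clear jar with a black lid, part-filled with metal findings: 40 mm diameter (lid and glass alike, straight-sided), 60 mm tall, 60 to 130 g, rigid and closed. Origin: centre of its underside; z: its axis, from underside to lid. A spare: at the start it stands upright on the soldering board.
- jar_e: Round clear jar with a black lid, part-filled with metal findings: 40 mm diameter (lid and glass alike, straight-sided), 60 mm tall, 60 to 130 g, rigid and closed. Origin: centre of its underside; z: its axis, from underside to lid. A spare: at the start it stands upright on the soldering board.
- jar_f: Round clear jar with a black lid, part-filled with metal findings: 40 mm diameter (lid and glass alike, straight-sided), 60 mm tall, 60 to 130 g, rigid and closed. Origin: centre of its underside; z: its axis, from underside to lid. A spare: at the start it stands upright on the soldering board.
- board: Brown scorched soldering board fixed flat on the bench between robot and rack, 80 (x) by 300 (y) by 12 mm; the three spares stand on it in a row, at least 70 mm between centres. Origin: centre of its underside; z up.
- torch: Black hand torch standing on a round foot: 80 mm foot, 42 mm body, 205 mm tall, brass nozzle; loose, 0.55 kg. Origin: centre of its foot's underside. Leave alone.
- loupe: Eye loupe lying on the bench: black cylinder 38 mm diameter, 24 mm high, with a steel leaf 50 mm long to its +x; loose. Origin: centre of the cylinder's underside. Leave alone.
- puck: Red-brown puck of polishing compound, 52 mm diameter, 22 mm high, lying on the bench; loose. Origin: centre of its underside. Leave alone.
Not all that is in view belongs to the job. Leave any red look-alike of the jar_b alone. What is shaped like the jar_d but green is not meant.

How it is judged:
By the outcome, as a careful person would: the job done as asked, in the order asked, and still so for the second after the job is handed in, with the robot touching nothing.
It also fails if it takes over 64 s, if anything falls off the work surface, if the arm or the gripper's body presses on something with over 40 N, if the wrist force passes 120 N, or if a joint passes its speed limit or range.

## Working session

There is one attempt and no reset: what is moved stays moved. The work goes in short steps, Python scripts to look and compute and a shell command to move; the robot and the scene stay as the last step left them, time stands still between calls to the robot, and variables do not carry over. Pictures are saved under pics/ and viewed, at most 10 in all, crops included, and the job is handed in when it is done.

```bash
mkdir -p pics; cat > h.py <<'E'
from plant import *
import numpy as np, cv2
from scipy.spatial.transform import Rotation as R
def ray(c,uv):
    p=cv2.undistortPoints(np.array([[uv]],float),np.array(c["intrinsics"]),np.array(c["distortion"]))[0,0]
    T=np.array(c["pose"]);d=T[:3,:3]@np.r_[p,1];return T[:3,3],d/np.linalg.norm(d)
def at_z(c,uv,z):
    o,d=ray(c,uv);return o+d*(z-o[2])/d[2]
def tri(c1,u1,c2,u2):
    o1,d1=ray(c1,u1);o2,d2=ray(c2,u2)
    s=np.linalg.lstsq(np.c_[d1,-d2],o2-o1,rcond=None)[0]
    a=o1+s[0]*d1;b=o2+s[1]*d2;return (a+b)/2,np.linalg.norm(a-b)
def proj(c,P):
    T=np.linalg.inv(np.array(c["pose"]))
    return cv2.projectPoints(np.array(P,float).reshape(-1,3),cv2.Rodrigues(T[:3,:3])[0],T[:3,3],np.array(c["intrinsics"]),np.array(c["distortion"]))[0][:,0]
def save(c,n,crop=None,k=1):
    im=c["color"][:,:,::-1]
    if crop: x,y,w,h=crop; im=im[y:y+h,x:x+w]
    cv2.imwrite("pics/"+n,cv2.resize(im,None,fx=k,fy=k,interpolation=cv2.INTER_CUBIC))
E
python3 - <<'E'
from h import *
np.set_printoptions(precision=1,suppress=True)
S=capture("scene");T=capture("top")
im=np.hstack([S["color"],T["color"]])[:,:,::-1]
cv2.imwrite("pics/a.png",S["color"][:,:,::-1]);cv2.imwrite("pics/b.png",T["color"][:,:,::-1])
for n,c in(("S",S),("T",T)):
    print(n,np.array(c["pose"])[:3,3],np.array(c["pose"])[:3,2])
    for t in["jar_a","rack","board","torch","loupe","puck"]:
        print(t,[(np.round(r["rect"]).astype(int).tolist(),round(r["conf"],2)) for r in look_for(c,t)][:9])
    for t in["pocket%d"%i for i in range(5)]+["jar_d","rack","board"]:
        print(t,[(np.round(r["centre"]).astype(int).tolist(),round(r["conf"],2)) for r in tip_of(c,t)][:9])
o=get_obs();print(o)
E
```

```text
S [ 960.5 -620.8  597.8] [-0.4  0.7 -0.6]
jar_a [([279, 183, 19, 28], 0.86), ([225, 175, 15, 26], 0.86), ([164, 213, 23, 31], 0.84), ([244, 287, 28, 16], 0.82), ([194, 194, 15, 30], 0.81), ([164, 184, 13, 25], 0.8), ([252, 223, 17, 27], 0.72), ([265, 202, 22, 26], 0.63), ([310, 274, 32, 24], 0.57)]
rack [([278, 204, 92, 112], 0.68)]
board [([196, 208, 103, 72], 0.86)]
torch [([113, 283, 52, 97], 0.86), ([256, 132, 14, 15], 0.65)]
loupe [([314, 139, 19, 17], 0.58), ([279, 183, 22, 25], 0.47)]
puck [([256, 131, 17, 12], 0.47)]
pocket0 [([301, 168], 0.71), ([276, 215], 0.7), ([296, 180], 0.7), ([258, 234], 0.61), ([262, 233], 0.38)]
pocket1 [([301, 168], 0.71), ([276, 215], 0.7), ([296, 180], 0.7), ([258, 234], 0.61), ([262, 233], 0.38)]
pocket2 [([301, 168], 0.71), ([276, 215], 0.7), ([296, 180], 0.7), ([258, 234], 0.61), ([262, 233], 0.38)]
pocket3 [([301, 168], 0.71), ([276, 215], 0.7), ([296, 180], 0.7), ([258, 234], 0.61), ([262, 233], 0.38)]
pocket4 [([301, 168], 0.71), ([276, 215], 0.7), ([296, 180], 0.7), ([258, 234], 0.61), ([262, 233], 0.38)]
jar_d [([192, 204], 0.89), ([222, 
[... 1245 characters left out ...]
, 166], 0.76), ([240, 164], 0.7), ([181, 168], 0.61), ([123, 263], 0.3)]
jar_d [([316, 251], 0.8), ([238, 166], 0.77), ([348, 160], 0.77), ([268, 162], 0.7), ([311, 100], 0.68), ([238, 233], 0.64), ([280, 242], 0.55), ([296, 165], 0.51), ([275, 287], 0.49)]
rack [([236, 168], 0.58)]
board [([273, 242], 0.89)]
{'time': 1.5, 'joint_positions': array([ 1.1,  0.3,  1.5,  0. ,  1.3, -0.1]), 'dq': array([ 0., -0., -0.,  0.,  0., -0.]), 'tau': array([ -0. , -43.1, -24.4,   0.1,   0. ,   0. ]), 'tool_pos': array([174.5, 495.2, 404.7]), 'tcp_rot': array([3.1, 0. , 2.8]), 'contact_force': array([ 1.5,  0.3, -0.3]), 'moment': array([-0.,  0., -0.]), 'finger_force': 0.0, 'grip_width': 91.78788998270285}
```

View pics/a.png

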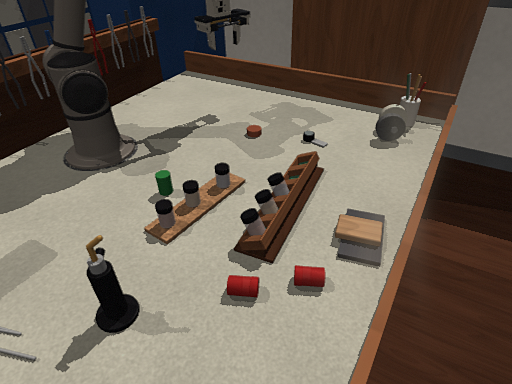

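View pics/b.png

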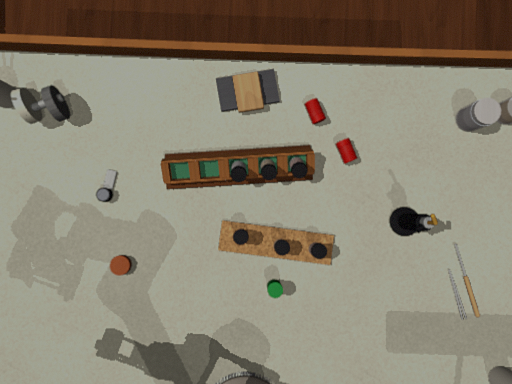

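```bash
cat > m.py <<'E'
from h import *
from scipy.optimize import least_squares
np.set_printoptions(precision=1,suppress=True)
a=np.linspace(0,2*np.pi,48,endpoint=False);ci=np.c_[np.cos(a)*20,np.sin(a)*20,0*a]
CYL=np.r_[ci,ci+[0,0,60]]
def bbox(c,P):
    q=proj(c,P);return np.r_[q.min(0),q.max(0)]
def rot(tilt,yaw): return R.from_euler("ZY",[yaw,-tilt]).as_matrix()
def mrect(m):
    r,c=np.nonzero(m);return np.r_[c.min()-.5,r.min()-.5,c.max()+.5,r.max()+.5]
def fit(cs,bs,p0,tilt=0,yaw=0):
    M=rot(tilt,yaw)
    f=lambda p:np.concatenate([bbox(c,CYL@M.T+p)-b for c,b in zip(cs,bs)])
    s=least_squares(f,p0,loss="soft_l1");return s.x,np.abs(s.fun).max()
def pick(rs,uv,key):
    rs=[r for r in rs if np.hypot(r["rect"][0]-uv[0],r["rect"][1]-uv[1])<12]
    return rs[0] if rs else None
E
python3 - <<'E'
from m import *
S=capture("scene");T=capture("top")
js=trace(S,"jar_d");jt=trace(T,"jar_d")
for n,us,ut,tl in[("sp1",(222,176),(241,236),0),("sp2",(191,194),(282,247),0),("sp3",(165,214),(319,250),0),("r2",(278,184),(238,170),1),("r1",(266,202),(268,170),1),("r0",(252,223),(298,168),1)]:
    A=pick(js,us,0);B=pick(jt,ut,0)
    if A is None or B is None: print(n,"miss",A is None,B is None);continue
    p,e=fit([S,T],[mrect(A["pixels"]),mrect(B["pixels"])],at_z(T,ut,30),tl*np.radians(25),0)
    print(n,p,"res",round(e,2))
ps=tip_of(S,"pocket0");pt=tip_of(T,"pocket0")
for us in ps:
  for ut in pt:
    P,g=tri(S,us["centre"],T,ut["centre"])
    if g<8: print(us["centre"],ut["centre"],P,round(g,1))
g=cv2.resize(np.ascontiguousarray(T["color"][140:195,155:325,::-1]),None,fx=4.6,fy=4.6,interpolation=cv2.INTER_CUBIC)
h=cv2.resize(np.ascontiguousarray(S["color"][145:265,145:335,::-1]),None,fx=2.8,fy=2.8,interpolation=cv2.INTER_CUBIC)
v=np.zeros((g.shape[0]+h.shape[0],max(g.shape[1],h.shape[1]),3),np.uint8);v[:g.shape[0],:g.shape[1]]=g;v[g.shape[0]:,:h.shape[1]]=h
cv2.imwrite("pics/c.png",v);print(v.shape)
E
```

```text
sp1 [470.1  24.2  12.9] res 0.86
sp2 [445.5 -79.1  10.5] res 0.54
sp3 [ 437.6 -171.4   11.2] res 1.49
r2 [646.2  35.3  34.7] res 3.03
r1 [652.7 -39.6  32.9] res 3.7
r0 [ 660.2 -115.8   33.3] res 3.67
[294.5, 177.1] [210.4, 168.2] [641.7 109.6  40.1] 5.8
[287.7, 196.8] [238.6, 163.3] [657.8  37.2  29. ] 4.8
[305.2, 164.0] [177.7, 169.9] [635.6 195.6  30.8] 5.8
[257.5, 235.8] [295.9, 163.5] [ 660.1 -115.5   23.2] 1.5
(589, 782, 3)
```

View pics/c.png

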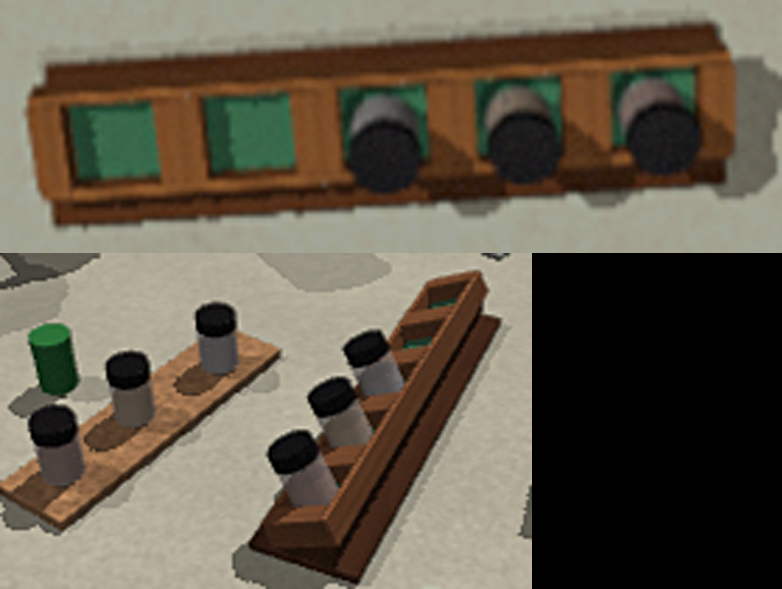

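```bash
cat > rk.py <<'E'
from m import *
t=np.radians(25)
def pk(i,q,p): # p=x,y,yaw,z of rack ; pocket-local point to world
    x,y,yaw,z=p;q=np.atleast_2d(np.array(q,float))
    M=np.array([[np.cos(t),0,-np.sin(t)],[0,1,0],[np.sin(t),0,np.cos(t)]])
    P=q@M.T+[DX,76*(i-2),32]
    return P@R.from_euler("z",yaw).as_matrix().T+[x,y,z]
DX=0 # only pocket row axis matters
E
python3 - <<'E'
from rk import *
S=capture("scene");T=capture("top")
C=[[25,25,18],[25,-25,18],[-25,-25,18],[-25,25,18]]
m={4:[(68,106),(155,102),(162,176),(76,184)],3:[(203,98),(290,94),(297,168),(212,178)]}
obs={i:(np.array(v)+.5)/4.6-.5+[155,140] for i,v in m.items()}
f=lambda p:np.concatenate([(proj(T,pk(i,C,p))-obs[i]).ravel() for i in obs])
s=least_squares(f,[650,0,.08,0]);print("free z",s.x,s.x[2].round(3),np.abs(s.fun).max())
s=least_squares(lambda q:f(np.r_[q,0]),[650,0,.08]);p=np.r_[s.x,0];print("z0",p,p[2].round(3),np.abs(s.fun).max())
for i in range(5): print(i,pk(i,[0,0,0],p)[0],"jarbase",pk(i,[-5,0,0],p)[0])
# overlay both views
for n,c,(x,y,w,h),k in(("T",T,(155,140,170,55),4.6),("S",S,(225,145,110,120),4)):
    im=cv2.resize(np.ascontiguousarray(c["color"][y:y+h,x:x+w,::-1]),None,fx=k,fy=k,interpolation=cv2.INTER_CUBIC)
    for i in range(5):
        for Q in(C,[[a,b,0] for a,b,_ in C]):
            q=((proj(c,pk(i,Q,p))+.5-[x,y])*k).astype(int);cv2.polylines(im,[q],True,(0,255,255) if Q is C else (255,0,255),1)
    if n=="T":top=im
    else:sc=im
v=np.zeros((253+480,782,3),np.uint8);v[:top.shape[0],:782]=top[:,:782];v[253:253+sc.shape[0],:sc.shape[1]]=sc
cv2.imwrite("pics/d.png",cv2.resize(v,None,fx=.8,fy=.8,interpolation=cv2.INTER_AREA))
E
```

```text
free z [654.6  40.7   0.1 -36.7] 0.09 1.0771034122498122
z0 [650.7  35.3   0.1   0. ] 0.089 1.3637972328624528
0 [ 664.2 -116.1   32. ] jarbase [ 659.7 -116.5   29.9]
1 [657.4 -40.4  32. ] jarbase [652.9 -40.8  29.9]
2 [650.7  35.3  32. ] jarbase [646.2  34.9  29.9]
3 [643.9 111.   32. ] jarbase [639.4 110.6  29.9]
4 [637.1 186.7  32. ] jarbase [632.6 186.3  29.9]
```

View pics/d.png

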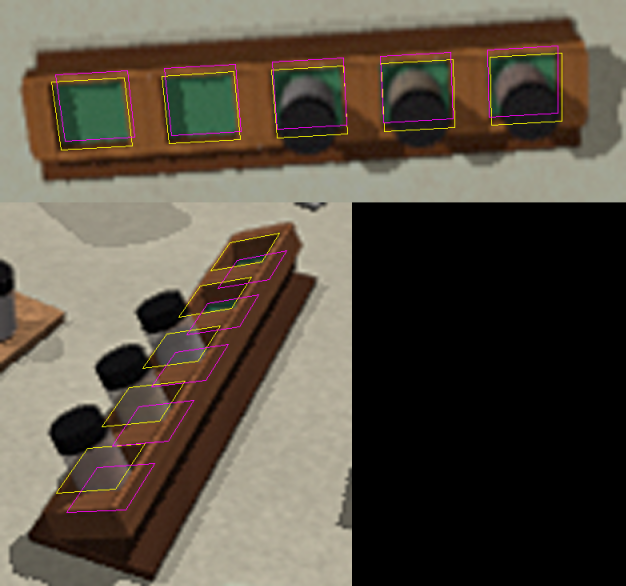

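```bash
cat > g.py <<'E'
import sys
from h import *
o=get_obs();x,y,z,yaw=map(float,sys.argv[1:5])
M=R.from_euler("xyz",o["tcp_rot"]).as_matrix()
d=M.T@(np.array([x,y,z])-o["tool_pos"])
s=-(yaw-o["tcp_rot"][2]);s=(s+np.pi/2)%np.pi-np.pi/2
print("t",round(o["time"],2),"pos",o["tool_pos"].round(1),"rot",o["tcp_rot"].round(3),"F",o["contact_force"].round(1),"w",round(o["grip_width"],1),"fg",round(o["finger_force"],1))
print("shift m",(d/1000).round(4),"spin",round(s,3))
E
python3 g.py 470 24 290 -3.053
```

```text
t 1.9 pos [174.4 495.2 404.8] rot [3.141 0.    2.803] F [-0.3 -0.7 -0.5] w 91.7 fg 0.0
shift m [-0.4353 -0.3462  0.1147] spin -0.427
```

```bash
python3 -m inch '[[-0.435,-0.346,0.03,-0.427,0.65],[-0.435,-0.346,0.03,-0.427,0.65],[-0.435,-0.346,0.03,-0.427,0.65],[-0.435,-0.346,0.03,-0.427,0.65],[-0.435,-0.346,0.03,-0.427,0.65],[-0.435,-0.346,0.03,-0.427,0.65],[-0.435,-0.346,0.03,-0.427,0.65],[-0.435,-0.346,0.03,-0.427,0.65]]'; python3 g.py 470 24 290 -3.053
```

```text
time: 2.57
tool_pos: [345.6, 221.7, 387.7]
tcp_rot: [3.141, 0.001, -3.053]
contact_force: [1.5, 0.6, -0.1]
grip_width: 60.0
finger_force: 0.0
t 2.57 pos [345.6 221.7 387.7] rot [ 3.141e+00  1.000e-03 -3.053e+00] F [ 1.5  0.6 -0.1] w 60.0 fg 0.0
shift m [-0.1063 -0.208   0.0977] spin 0.0
```

```bash
python3 -m inch '[[-0.106,-0.208,0.098,0,0.65],[-0.106,-0.208,0.098,0,0.65],[-0.106,-0.208,0.098,0,0.65],[-0.106,-0.208,0.098,0,0.65],[-0.106,-0.208,0.098,0,0.65],[-0.106,-0.208,0.098,0,0.65],[-0.106,-0.208,0.098,0,0.65],[-0.106,-0.208,0.098,0,0.65]]'; python3 g.py 470 24.2 216 -3.053
python3 - <<'E'
from h import *
S=capture("scene");T=capture("top");o=get_obs()
a=cv2.resize(S["color"][90:270,130:300],None,fx=2.3,fy=2.3);b=cv2.resize(T["color"][140:310,190:360],None,fx=2.3,fy=2.3)
n=min(len(a),len(b));cv2.imwrite("pics/e.png",np.hstack([a[:n],b[:n]])[:,:,::-1])
E
```

```text
time: 3.23
tool_pos: [469.6, 23.9, 288.4]
tcp_rot: [3.141, -0.002, -3.057]
contact_force: [0.6, -0.1, 0.3]
grip_width: 59.7
finger_force: 0.0
t 3.23 pos [469.6  23.9 288.4] rot [ 3.141e+00 -2.000e-03 -3.057e+00] F [ 0.6 -0.1  0.3] w 59.7 fg 0.0
shift m [-0.0005  0.0002  0.0724] spin -0.004
```

View pics/e.png

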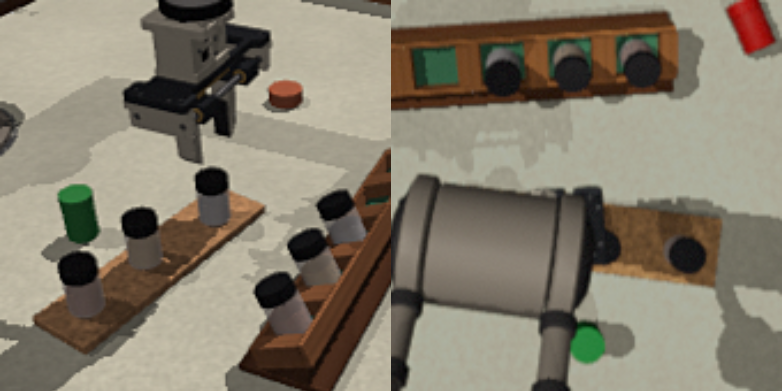

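The crop shows the three black-lidded spares on the board. In scene pixels they are at about (222,176), (191,194) and (165,214). The green can at (164,184) and the two red lying cylinders at (244,287) and (310,274) are not meant. The gripper is above the first spare with its fingers either side of it, so I'll descend.

```bash
python3 -m inch '[[0,0,0.035,0,0.65],[0,0,0.06,0,0.65],[0,0,0.072,0,0.65],[0,0,0.072,0,0.65],[0,0,0.072,0,0.35],[0,0,0.072,0,0.35],[0,0,0.072,0,0.35],[0,0,0.072,0,0.35]]'; python3 -m inch '[[0,0,0,0,0.35],[0,0,0,0,0.35],[0,0,0,0,0.35],[0,0,-0.02,0,0.35],[0,0,-0.05,0,0.35],[0,0,-0.08,0,0.35],[0,0,-0.1,0,0.35],[0,0,-0.1,0,0.35]]'; python3 g.py 628 186 300 -3.053
```

```text
time: 4.0
tool_pos: [469.4, 26.0, 218.7]
tcp_rot: [-3.141, 0.003, -3.053]
contact_force: [-1.0, 0.7, 6.8]
grip_width: 39.2
finger_force: 30.0
time: 4.67
tool_pos: [470.0, 25.6, 321.8]
tcp_rot: [-3.14, 0.009, -3.053]
contact_force: [0.9, 0.0, 0.4]
grip_width: 39.4
finger_force: 30.0
t 4.67 pos [470.   25.6 321.8] rot [-3.14   0.009 -3.053] F [0.9 0.  0.4] w 39.4 fg 30.0
shift m [-0.1713  0.1459  0.0231] spin -0.0
```

```bash
python3 -m inch '[[-0.172,0.146,0.015,0,0.35],[-0.172,0.146,0.015,0,0.35],[-0.172,0.146,0.015,0,0.35],[-0.172,0.146,0.015,0,0.35],[-0.172,0.146,0.015,0,0.35],[-0.172,0.146,0.015,0,0.35],[-0.172,0.146,0.015,0,0.35],[-0.172,0.146,0.015,0,0.35]]'; cat > held.py <<'E'
from m import *
ob=[get_obs()["tool_pos"]]
S=capture("scene");ob.append(get_obs()["tool_pos"]);T=capture("top");ob.append(get_obs()["tool_pos"]);print(np.array(ob),get_obs()["tcp_rot"].round(3))
q=np.mean(ob,0);e=q-[0,0,207]
u=proj(S,e+[0,0,30])[0];print("exp",u)
for r in trace(S,"jar_d"):
    if np.hypot(*(np.array(r["rect"][:2])-u))<25: print(r["conf"],mrect(r["pixels"]),"pred",bbox(S,CYL+e))
x,y=(u-[50,55]).astype(int);im=cv2.resize(np.ascontiguousarray(S["color"][y:y+110,x:x+100,::-1]),None,fx=5,fy=5,interpolation=cv2.INTER_CUBIC)
pp=((proj(S,CYL+e)+.5-[x,y])*5).astype(int)
for k in(0,48): cv2.polylines(im,[pp[k:k+48]],True,(0,255,255),1)
import sys;cv2.imwrite("pics/"+sys.argv[1],im)
E
python3 held.py f.png; python3 g.py 630 186 260 -3.053
```

```text
time: 5.33
tool_pos: [627.3, 186.8, 300.6]
tcp_rot: [-3.141, -0.003, -3.052]
contact_force: [1.0, -0.9, -0.2]
grip_width: 39.3
finger_force: 30.0
[[627.3 186.8 300.6]
 [626.9 186.1 301.1]
 [626.8 185.6 301.7]] [-3.1 -0.  -3.1]
exp [302. 136.]
0.72 [294.5 129.5 309.5 148.5] pred [294.1 122.5 310.3 149.4]
t 5.48 pos [626.9 185.4 302.2] rot [-3.141e+00 -1.000e-03 -3.054e+00] F [ 0.2  0.4 -0.5] w 38.8 fg 30.0
shift m [-0.0032  0.0004  0.0422] spin -0.001
```

View pics/f.png

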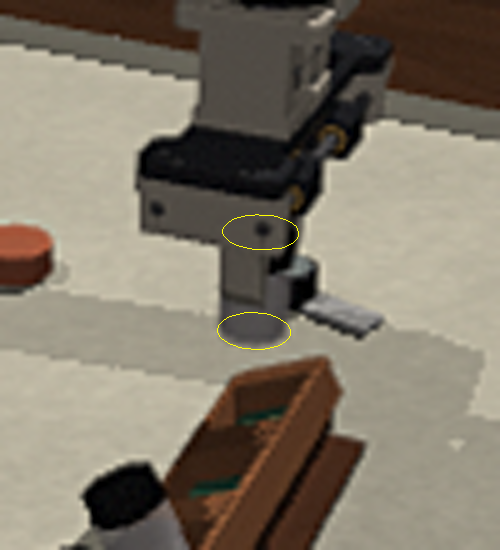

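```bash
python3 -m inch '[[-0.003,0,0.015,0,0.35],[-0.003,0,0.03,0,0.35],[-0.003,0,0.04,0,0.35],[-0.003,0,0.046,0,0.35],[-0.003,0,0.048,0,0.35],[-0.003,0,0.05,0,0.35],[-0.003,0,0.05,0,0.35]]'; python3 -m inch '[[0,0,0.001,0,0.35],[0,0,0.002,0,0.35],[0,0,0.003,0,0.35],[0,0,0.004,0,0.35]]'; python3 g.py 630 186 244 -3.053
```

```text
time: 6.07
tool_pos: [630.5, 186.4, 252.8]
tcp_rot: [3.141, 0.0, -3.054]
contact_force: [-0.7, 0.3, -1.2]
grip_width: 39.3
finger_force: 30.0
time: 6.4
tool_pos: [630.5, 186.6, 248.7]
tcp_rot: [3.141, 0.001, -3.053]
contact_force: [0.1, 0.5, -0.5]
grip_width: 39.5
finger_force: 30.0
t 6.4 pos [630.5 186.6 248.7] rot [ 3.141e+00  1.000e-03 -3.053e+00] F [ 0.1  0.5 -0.5] w 39.5 fg 30.0
shift m [ 0.0006 -0.0006  0.0047] spin -0.0
```

```bash
for i in 1 2; do python3 -m inch '[[0,0,0.001,0,0.35],[0,0,0.002,0,0.35]]' | grep -E 'pos|force'; done; python3 -m inch '[[0,0,0.001,0,0.35],[0,0,0.001,0,0.35]]' | grep -E 'pos|force'
```

```text
tool_pos: [630.5, 186.6, 246.4]
contact_force: [0.9, -0.0, -0.4]
finger_force: 30.0
tool_pos: [630.5, 186.5, 244.3]
contact_force: [-0.0, -0.2, -1.0]
finger_force: 30.0
tool_pos: [630.6, 186.6, 243.8]
contact_force: [-0.7, -0.8, 1.6]
finger_force: 30.0
```

```bash
python3 -m inch '[[0.001,0,0.001,0,0.35],[0.002,0,0.002,0,0.35],[0.003,0,0.003,0,0.35],[0.004,0,0.0035,0,0.35]]' | grep -E 'pos|force'; python3 -m inch '[[0.001,0,0.0005,0,0.35],[0.002,0,0.001,0,0.35],[0.003,0,0.0015,0,0.35],[0.004,0,0.0025,0,0.35]]' | grep -E 'pos|force'; python3 held.py g.png
```

```text
tool_pos: [627.7, 186.3, 242.6]
contact_force: [1.0, -0.3, 10.7]
finger_force: 30.0
tool_pos: [625.3, 186.0, 242.1]
contact_force: [6.0, 0.9, 18.8]
finger_force: 30.0
[[625.3 186.  242.1]
 [625.3 186.  242.2]
 [625.3 186.  242.2]] [ 3.1  0.  -3.1]
exp [300.2 154.6]
0.42 [293.5 144.5 308.5 164.5] pred [292.6 141.6 308.1 167.4]
```

View pics/g.png

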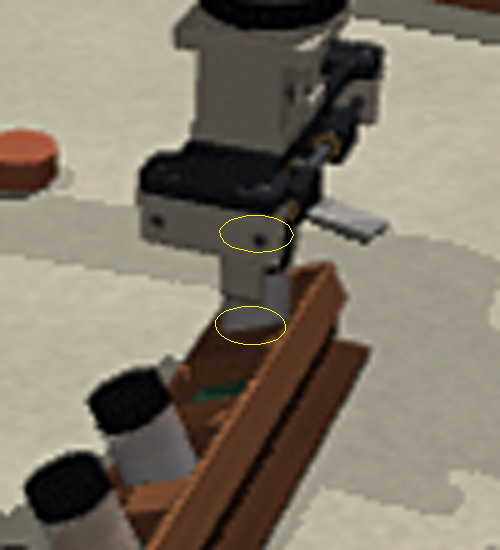

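```bash
python3 -m inch '[[0.001,0,-0.001,0,0.35],[0.002,0,-0.001,0,0.35],[0.003,0,-0.001,0,0.35],[0.004,0,0,0,0.35]]' | grep -E 'pos|force'; python3 -m inch '[[0.001,0,0.001,0,0.35],[0.002,0,0.0015,0,0.35],[0.003,0,0.002,0,0.35],[0.004,0,0.003,0,0.35]]' | grep -E 'pos|force'
```

```text
tool_pos: [622.5, 185.7, 242.4]
contact_force: [11.9, 0.3, 15.6]
finger_force: 30.0
tool_pos: [619.6, 185.4, 241.4]
contact_force: [13.5, 0.9, 19.9]
finger_force: 30.0
```

```bash
python3 held.py h.png
```

```text
[[619.6 185.4 241.4]
 [619.3 185.4 240.9]
 [619.1 185.4 240.7]] [ 3.1  0.  -3.1]
exp [298.1 154.5]
0.45 [292.5 144.5 307.5 164.5] pred [290.6 141.6 306.  167.3]
```

View pics/h.png

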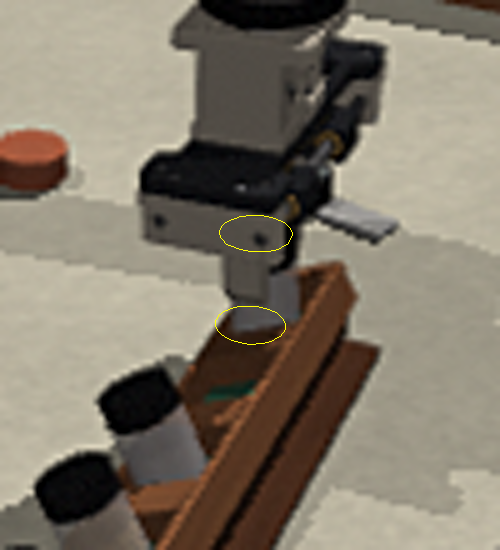

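```bash
python3 -m inch '[[0.001,0,0.0005,0,0.35],[0.002,0,0.001,0,0.35],[0.003,0,0.0015,0,0.35],[0.004,0,0.002,0,0.35],[0.004,0,0.002,0,0.35],[0.004,0,0.002,0,0.35]]' | grep -E 'pos|force'; python3 -m inch '[[0.001,0,0.001,0,0.35],[0.002,0,0.002,0,0.35],[0.002,0,0.003,0,0.35],[0.002,0,0.003,0,0.35],[0.002,0,0.003,0,0.35],[0.002,0,0.003,0,0.35]]' | grep -E 'pos|force'
```

```text
tool_pos: [614.8, 185.1, 238.1]
contact_force: [11.6, 1.8, 13.7]
finger_force: 30.0
tool_pos: [612.2, 184.9, 234.9]
contact_force: [9.1, 1.0, 16.6]
finger_force: 30.0
```

```bash
python3 -m inch '[[0,0,0.001,0,0.35],[0,0,0.002,0,0.35],[0,0,0.003,0,0.35],[0,0,0.003,0,0.35],[0,0,0.003,0,0.35],[0,0,0.003,0,0.35]]' | grep -E 'pos|force'; python3 held.py i.png
```

```text
tool_pos: [611.1, 185.0, 232.2]
contact_force: [1.3, -1.1, 22.6]
finger_force: 30.0
[[611.1 185.  232.2]
 [611.1 185.  232.2]
 [611.1 185.  232.1]] [ 3.1  0.  -3.1]
exp [295.2 156.5]
```

View pics/i.png

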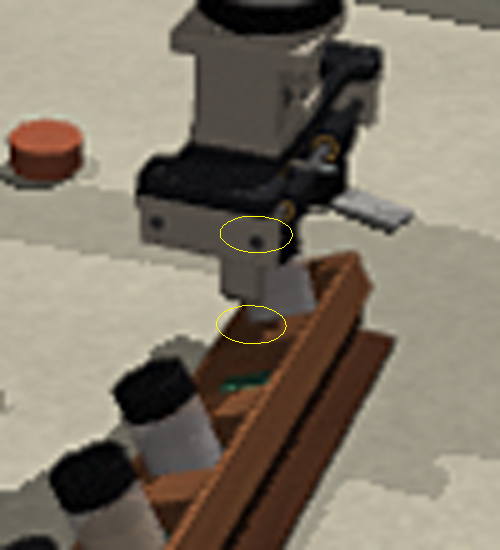

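```bash
python3 -m inch '[[0,0,-0.002,0,0.35],[0,0,-0.003,0,0.35],[0,0,-0.003,0,0.35]]' | grep -E 'pos|force'; python3 -m inch '[[0,0,0,0,0.44],[0,0,0,0,0.46],[0,0,0,0,0.5],[0,0,0,0,0.56],[0,0,0,0,0.58],[0,0,0,0,0.58]]'; python3 g.py 611 185 300 -3.053
```

```text
tool_pos: [611.1, 184.9, 232.4]
contact_force: [8.3, 2.3, 6.8]
finger_force: 30.0
time: 10.93
tool_pos: [608.4, 184.6, 229.1]
tcp_rot: [3.142, -0.001, -3.053]
contact_force: [-1.6, 0.4, 0.0]
grip_width: 52.9
finger_force: 0.0
t 10.93 pos [608.4 184.6 229.1] rot [ 3.142e+00 -1.000e-03 -3.053e+00] F [-1.6  0.4  0. ] w 52.9 fg 0.0
shift m [-0.0026  0.0002 -0.0709] spin -0.0
```

```bash
python3 -m inch '[[0,0,-0.02,0,0.58],[0,0,-0.05,0,0.58],[0,0,-0.08,0,0.6],[0,0,-0.08,0,0.65]]' | grep pos; python3 g.py 445.5 -79 290 -3.053
cat > chk.py <<'E'
from rk import *
import sys
p=[650.7,35.3,.089,0]
S=capture("scene");T=capture("top")
for n,c in(("S",S),("T",T)):
    rs=trace(c,"jar_d")
    for i in range(5):
        P=CYL@rot(np.radians(25),.089).T+pk(i,[-5,0,0],p)
        b=bbox(c,P);u=(b[:2]+b[2:])/2
        r=[r for r in rs if np.hypot(*(np.array(r["rect"][:2])-u))<13]
        print(n,i,"pred",b,"seen",mrect(r[0]["pixels"]) if r else None, r and round(r[0]["conf"],2))
    for n2,q in(("sp1",[470.1,24.2,12]),("sp2",[445.5,-79.1,12]),("sp3",[437.6,-171.4,12])):
        b=bbox(c,CYL+q);u=(b[:2]+b[2:])/2
        r=[r for r in rs if np.hypot(*(np.array(r["rect"][:2])-u))<10]
        print(n,n2,"pred",b,"seen",mrect(r[0]["pixels"]) if r else None)
E
python3 chk.py
```

```text
tool_pos: [609.8, 184.9, 315.8]
t 11.27 pos [609.8 184.9 315.8] rot [ 3.141  0.01  -3.053] F [1.1 0.5 1.3] w 57.9 fg 0.0
shift m [ 0.1873 -0.2484  0.0236] spin -0.0
S 0 pred [238.2 207.2 265.6 239.6] seen [240.5 207.5 265.5 235.5] 0.93
S 1 pred [252.9 188.4 278.3 218.7] seen [254.5 188.5 277.5 213.5] 0.81
S 2 pred [265.9 171.8 289.6 200.4] seen [267.5 171.5 289.5 195.5] 0.77
S 3 pred [277.4 157.  299.6 184. ] seen None []
S 4 pred [287.7 143.8 308.6 169.5] seen [288.5 144.5 307.5 164.5] 0.49
S sp1 pred [214.2 162.  230.6 188.6] seen None
S sp2 pred [182.2 179.  201.  207.2] seen [182.5 179.5 200.5 206.5]
S sp3 pred [154.2 197.8 175.6 227.8] seen [155.5 198.5 175.5 227.5]
T 0 pred [289.1 156.2 307.8 178.5] seen [288.5 156.5 306.5 177.5] 0.75
T 1 pred [260.2 157.9 277.3 180.2] seen [259.5 158.5 276.5 179.5] 0.75
T 2 pred [230.7 159.6 246.8 182. ] seen [230.5 159.5 246.5 181.5] 0.55
T 3 pred [200.  161.2 217.5 183.7] seen None []
T 4 pred [169.2 162.9 188.5 185.5] seen None []
T sp1 pred [232.3 226.5 248.5 243.4] seen None
T sp2 pred [272.2 237.  289.5 254.6] seen [273.5 237.5 288.5 254.5]
T sp3 pred [307.1 241.1 326.5 258.9] seen [306.5 240.5 326.5 258.5]
```

```bash
python3 -m inch '[[0.187,-0.249,0,0,0.65],[0.187,-0.249,0,0,0.65],[0.187,-0.249,0,0,0.65],[0.187,-0.249,0,0,0.65],[0.187,-0.249,0,0,0.65],[0.187,-0.249,0.01,0,0.65],[0.187,-0.249,0.024,0,0.65],[0.187,-0.249,0.024,0,0.65]]' | grep pos; python3 -m inch '[[0,0,0,0,0.65],[0,0,0,0,0.65]]' | grep pos;  python3 g.py 445.5 -79 217 -3.053; python3 chk.py | grep 4
```

```text
tool_pos: [441.5, -81.9, 283.6]
tool_pos: [443.5, -80.6, 284.3]
t 12.3 pos [443.5 -80.6 284.3] rot [ 3.140e+00 -3.000e-03 -3.056e+00] F [ 0.7 -0.5  0.2] w 59.5 fg 0.0
shift m [-0.0023  0.0013  0.0673] spin -0.003
S 0 pred [238.2 207.2 265.6 239.6] seen [240.5 207.5 264.5 234.5] 0.78
S 1 pred [252.9 188.4 278.3 218.7] seen [254.5 188.5 277.5 213.5] 0.66
S 2 pred [265.9 171.8 289.6 200.4] seen [267.5 172.5 288.5 195.5] 0.64
S 3 pred [277.4 157.  299.6 184. ] seen None []
S 4 pred [287.7 143.8 308.6 169.5] seen [288.5 143.5 307.5 164.5] 0.85
S sp1 pred [214.2 162.  230.6 188.6] seen None
S sp3 pred [154.2 197.8 175.6 227.8] seen [155.5 198.5 174.5 227.5]
T 2 pred [230.7 159.6 246.8 182. ] seen [230.5 160.5 246.5 181.5] 0.56
T 4 pred [169.2 162.9 188.5 185.5] seen [169.5 163.5 187.5 185.5] 0.78
T sp1 pred [232.3 226.5 248.5 243.4] seen None
T sp2 pred [272.2 237.  289.5 254.6] seen None
T sp3 pred [307.1 241.1 326.5 258.9] seen None
```

```bash
python3 -m inch '[[0,0,0.0,0,0.65],[0,0,0,0,0.65]]' | grep pos;  python3 g.py 445.5 -79 217 -3.053
```

```text
tool_pos: [444.6, -79.2, 285.5]
t 12.67 pos [444.6 -79.2 285.5] rot [ 3.142  0.    -3.052] F [ 0.2 -0.6 -0.2] w 59.8 fg 0.0
shift m [-0.0009  0.0001  0.0685] spin 0.001
```

```bash
python3 -m inch '[[-0.001,0,0.035,0,0.65],[-0.001,0,0.06,0,0.65],[-0.001,0,0.068,0,0.65],[-0.001,0,0.068,0,0.65],[-0.001,0,0.068,0,0.65],[-0.001,0,0.068,0,0.4],[-0.001,0,0.068,0,0.35],[-0.001,0,0.068,0,0.35]]'|grep -E 'pos|width|force'; python3 -m inch '[[0,0,0,0,0.35],[0,0,0,0,0.35],[0,0,0,0,0.35]]'|grep -E 'pos|width|force'; python3 -m inch '[[0,0,-0.02,0,0.35],[0,0,-0.05,0,0.35],[0,0,-0.08,0,0.35],[0,0,-0.1,0,0.35],[0,0,-0.1,0,0.35]]'; python3 g.py 636.5 110 300 -3.053
```

```text
tool_pos: [445.6, -79.9, 218.5]
contact_force: [0.5, 0.1, 0.2]
grip_width: 44.3
finger_force: 0.0
tool_pos: [445.5, -79.9, 218.3]
contact_force: [-0.8, 1.1, 6.9]
grip_width: 39.6
finger_force: 30.0
time: 14.0
tool_pos: [446.1, -80.1, 321.3]
tcp_rot: [-3.138, 0.007, -3.053]
contact_force: [0.3, -0.2, -1.4]
grip_width: 39.2
finger_force: 30.0
t 14.0 pos [446.1 -80.1 321.3] rot [-3.138  0.007 -3.053] F [ 0.3 -0.2 -1.4] w 39.2 fg 30.0
shift m [-0.2062  0.1726  0.0223] spin -0.0
```

```bash
python3 -m inch '[[-0.206,0.173,0,0,0.35],[-0.206,0.173,0,0,0.35],[-0.206,0.173,0,0,0.35],[-0.206,0.173,0,0,0.35],[-0.206,0.173,0,0,0.35],[-0.206,0.173,0.005,0,0.35],[-0.206,0.173,0.015,0,0.35],[-0.206,0.173,0.02,0,0.35]]'|grep -E pos; python3 -m inch '[[0,0,0,0,0.35],[0,0,0,0,0.35],[0,0,0,0,0.35]]'|grep -E 'pos|width|force';python3 g.py 636.6 110.4 254 -3.053
```

```text
tool_pos: [636.6, 114.0, 294.3]
tool_pos: [634.7, 109.7, 297.4]
contact_force: [-0.1, 0.3, -0.6]
grip_width: 39.7
finger_force: 30.0
t 14.92 pos [634.7 109.7 297.4] rot [-3.141e+00 -1.000e-03 -3.054e+00] F [-0.1  0.3 -0.6] w 39.7 fg 30.0
shift m [-0.002   0.0005  0.0434] spin -0.001
```

```bash
python3 -m inch '[[-0.002,0.0005,0.015,0,0.35],[-0.002,0.0005,0.03,0,0.35],[-0.002,0.0005,0.04,0,0.35],[-0.002,0.0005,0.046,0,0.35],[-0.002,0.0005,0.048,0,0.35],[-0.002,0.0005,0.05,0,0.35],[-0.002,0.0005,0.05,0,0.35],[-0.002,0.0005,0.05,0,0.35]]'|grep -E 'pos|force'; python3 -m inch '[[0,0,0.001,0,0.35],[0,0,0.002,0,0.35],[0,0,0.002,0,0.35],[0,0,0.002,0,0.35]]'|grep -E 'pos|force'
```

```text
tool_pos: [637.3, 111.3, 248.2]
contact_force: [0.3, -0.4, -1.8]
finger_force: 30.0
tool_pos: [637.1, 111.4, 245.5]
contact_force: [0.0, -0.1, -0.3]
finger_force: 30.0
```

```bash
python3 -m inch '[[0.001,0,0.001,0,0.35],[0.002,0,0.002,0,0.35],[0.003,0,0.003,0,0.35],[0.004,0,0.003,0,0.35]]' | grep -E 'pos|force'; python3 -m inch '[[0.001,0,0.001,0,0.35],[0.002,0,0.001,0,0.35],[0.003,0,0.0015,0,0.35],[0.004,0,0.002,0,0.35],[0.004,0,0.002,0,0.35]]' | grep -E 'pos|force';  python3 -m inch '[[0.001,0,0.0005,0,0.35],[0.002,0,0.001,0,0.35],[0.003,0,0.0015,0,0.35],[0.004,0,0.002,0,0.35],[0.004,0,0.002,0,0.35]]' | grep -E 'pos|force'
```

```text
tool_pos: [633.8, 111.0, 243.1]
contact_force: [5.7, 0.9, 0.8]
finger_force: 30.0
tool_pos: [631.5, 110.8, 243.1]
contact_force: [11.0, 1.0, 4.0]
finger_force: 30.0
tool_pos: [628.7, 110.5, 243.1]
contact_force: [11.9, 1.9, 11.1]
finger_force: 30.0
```

```bash
python3 -m inch '[[0.001,0,0.0005,0,0.35],[0.002,0,0.001,0,0.35],[0.003,0,0.0015,0,0.35],[0.004,0,0.002,0,0.35],[0.004,0,0.002,0,0.35]]' | grep -E 'pos|force'; python3 -m inch '[[0.001,0,0.0005,0,0.35],[0.002,0,0.001,0,0.35],[0.003,0,0.0015,0,0.35],[0.004,0,0.002,0,0.35],[0.004,0,0.002,0,0.35],[0.004,0,0.002,0,0.35]]' | grep -E 'pos|force'; python3 -m inch '[[0.001,0,0.001,0,0.35],[0.002,0,0.002,0,0.35],[0.003,0,0.003,0,0.35],[0.003,0,0.003,0,0.35],[0.003,0,0.003,0,0.35]]' | grep -E 'pos|force'
```

```text
tool_pos: [625.8, 110.2, 243.1]
contact_force: [13.8, 1.5, 17.2]
finger_force: 30.0
tool_pos: [621.2, 109.7, 240.1]
contact_force: [12.7, 1.0, 15.5]
finger_force: 30.0
tool_pos: [617.4, 109.4, 235.8]
contact_force: [9.8, 1.5, 10.9]
finger_force: 30.0
```

```bash
python3 -m inch '[[0,0,0.001,0,0.35],[0,0,0.002,0,0.35],[0,0,0.003,0,0.35],[0,0,0.004,0,0.35],[0,0,0.004,0,0.35],[0,0,0.004,0,0.35]]' | grep -E 'pos|force'; python3 -m inch '[[0,0,0,0,0.35],[0,0,0,0,0.35]]' | grep -E 'pos|force'
```

```text
tool_pos: [616.7, 109.4, 231.9]
contact_force: [5.0, -0.3, 15.5]
finger_force: 30.0
tool_pos: [616.7, 109.4, 231.9]
contact_force: [5.5, 0.1, 16.4]
finger_force: 30.0
```

```bash
python3 -m inch '[[-0.001,0,-0.002,0,0.35],[-0.001,0,-0.003,0,0.35],[-0.001,0,-0.003,0,0.35]]' | grep -E 'pos|force'; python3 -m inch '[[0,0,0,0,0.44],[0,0,0,0,0.46],[0,0,0,0,0.5],[0,0,0,0,0.54],[0,0,0,0,0.54],[0,0,0,0,0.54]]'| grep -E 'pos|force|width'; python3 -m inch '[[0,0,-0.01,0,0.54],[0,0,-0.03,0,0.54],[0,0,-0.06,0,0.54],[0,0,-0.1,0,0.54],[0,0,-0.12,0,0.54],[0.1,0,-0.12,0,0.54],[0.1,0,-0.12,0,0.54],[0.1,0,-0.12,0,0.54]]'; python3 -m inch '[[0.03,0.04,0,0,0.54],[0.06,0.08,0,0,0.54],[0.1,0.12,0,0,0.54],[0.1,0.16,0,0,0.54],[0.1,0.2,0,0,0.54],[0.1,0.2,0,0,0.54],[0.1,0.2,0,0,0.54]]'|grep pos; python3 chk.py
```

```text
tool_pos: [616.9, 109.4, 232.4]
contact_force: [7.3, -0.2, 3.3]
finger_force: 30.0
tool_pos: [615.0, 109.4, 230.2]
contact_force: [0.5, 0.1, -0.1]
grip_width: 49.7
finger_force: 0.0
time: 20.5
tool_pos: [511.4, 100.5, 351.0]
tcp_rot: [3.141, -0.003, -3.053]
contact_force: [0.2, 0.0, -0.3]
grip_width: 49.3
finger_force: 0.0
tool_pos: [396.9, 294.5, 351.5]
S 0 pred [238.2 207.2 265.6 239.6] seen [241.5 208.5 264.5 234.5] 0.61
S 1 pred [252.9 188.4 278.3 218.7] seen [255.5 188.5 277.5 213.5] 0.71
S 2 pred [265.9 171.8 289.6 200.4] seen [267.5 172.5 288.5 195.5] 0.82
S 3 pred [277.4 157.  299.6 184. ] seen [278.5 157.5 297.5 178.5] 0.61
S 4 pred [287.7 143.8 308.6 169.5] seen [288.5 144.5 306.5 164.5] 0.69
S sp1 pred [214.2 162.  230.6 188.6] seen None
S sp2 pred [182.2 179.  201.  207.2] seen None
S sp3 pred [154.2 197.8 175.6 227.8] seen [155.5 198.5 174.5 227.5]
T 0 pred [289.1 156.2 307.8 178.5] seen [288.5 156.5 306.5 177.5] 0.71
T 1 pred [260.2 157.9 277.3 180.2] seen [259.5 158.5 276.5 179.5] 0.56
T 2 pred [230.7 159.6 246.8 182. ] seen None []
T 3 pred [200.  161.2 217.5 183.7] seen [199.5 162.5 215.5 183.5] 0.72
T 4 pred [169.2 162.9 188.5 185.5] seen [168.5 164.5 186.5 184.5] 0.7
T sp1 pred [232.3 226.5 248.5 243.4] seen None
T sp2 pred [272.2 237.  289.5 254.6] seen None
T sp3 pred [307.1 241.1 326.5 258.9] seen [308.5 241.5 327.5 258.5]
```

All five rack jars now match the seated model. I'll use the last picture to confirm before handing in.

```bash
python3 - <<'E'
from h import *
S=capture("scene");T=capture("top")
a=cv2.resize(S["color"][120:260,140:330],None,fx=4,fy=4,interpolation=cv2.INTER_CUBIC)[:380,:760];b=cv2.resize(T["color"][140:190,150:340],None,fx=4,fy=4,interpolation=cv2.INTER_CUBIC)
cv2.imwrite("pics/z.png",np.vstack([a,b])[:,:,::-1])
E
```

```text
(no output)
```

View pics/z.png

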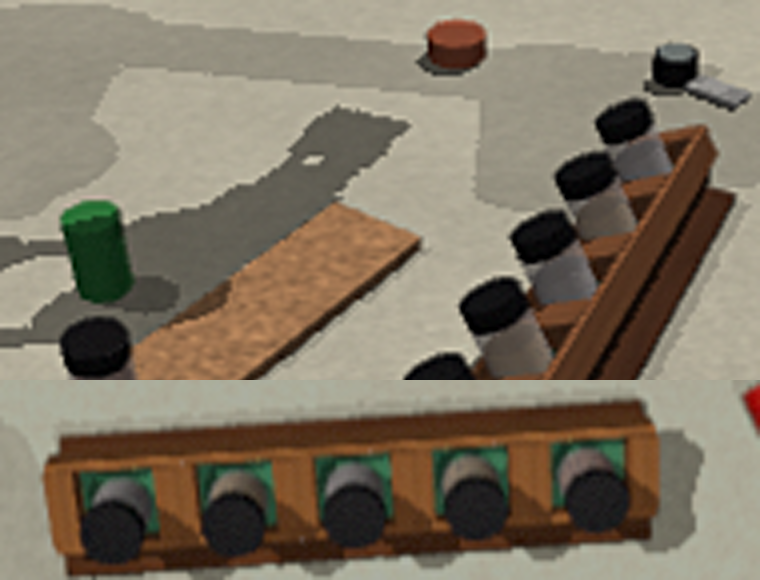

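All five pockets hold jars sitting the same way with their lids outwards. The third spare stands on the board.

```bash
python3 -c "from plant import *; print(close_job())"
```

```text
the job is handed in; nothing more can be done
None
```

I filled both empty pockets (3 and 4) with spare jars, fully seated with lids outwards; the third spare still stands upright on the board, nothing else was moved, and the job is handed in at about 21 s.

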